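# Load a test panel in the inclined rack and latch its retaining bar

## Task

Take the metal test panel out of the upright slot stand, set its lower edge in the channel of the inclined rack and lean it back against the rest before you let go of it. Then, with the panel released, swing the rack's retaining bar over and down across the panel until it rests fully down in its catch; do not slam it. Leave the other things on the bench where they are.

Things in the scene. Friction and masses are not known exactly. Their poses are not given: they have to be found in the camera images.
- panel: flat bare-metal test panel, 8 mm thick (own x), 80 wide (own y), 110 tall (own z), 0.2 kg, same on both faces; origin at the centre of its lower edge. At the start it stands upright in the stand's slot, which is 26 mm deep and 10 mm wide
- stand: white plastic slot stand fixed to the bench, 70x110x34 mm, origin under its centre; the slot runs along its own y, slot floor 8 mm above the bench
- cradle: leaning cradle of the metal rack. Own z points up along the rest, which leans 0.47 rad (27 deg) away from the rack's front; own y runs across; -x points out of the front. Origin: middle of the channel floor at the foot of the rest, 30 mm above the bench. The rest is the plane x = 0: two stiles, 10 mm wide at y = +-32 mm, 72 tall, with a cross rail between them up to 31 mm
- seat (a point): where the panel's origin belongs: (-4, 0, 0) mm in the cradle frame, the panel's z along the cradle's z. The channel is 15 mm wide (cradle x = -15 to 0), its front lip 10 mm high, 5 thick; the side posts, 70 mm tall, have their inner faces at y = +-46 mm
- catch (a point): the catch, an upward-open U 15 mm deep on the front of the post at the cradle's +y side: (-16, 50, 55) mm in the cradle frame, where the bar's middle line lies when home
- rack: base plate of the rack, fixed to the bench, 150x140x8 mm (own x -55 to 95, y -70 to 70); the rack's front looks along its own -x; the cradle stands on it
- retaining_bar (a joint): angle of the retaining bar: 0 = fully down, level across the rack's front in the catch; grows as the bar swings up and outward over the -y side, to 2.6 at its stop. It turns in the plane of the cradle's y and z about the cradle's x axis; a stiff hinge keeps it where it is left
- bar_hinge (a point): pivot of the retaining bar, at (-16, -50, 55) mm in the cradle frame
- bar_tab (a point): centre of the round tab, 24 mm across and 8 mm thick (thickness along cradle x), at the bar's free end, 148 mm from the pivot; when closed it is at (-16, 98, 55) mm in the cradle frame. The steel bar is 13 mm deep and 8 mm thick
- specimen_cup: clear specimen cup with white screw lid, 56 mm wide, 60 tall; bystander, origin under its centre
- stain_bottle: dropper bottle with black cap, 33 mm wide, 96 tall; bystander, origin under its centre
- coverslip_box: flat plastic box 52x52x16 mm; bystander, origin under its centre
- timer: small white bench timer 68x64x22 mm; bystander, origin under its centre
- oil_bottle: slim dropper bottle, 29 mm wide, 84 tall; bystander, origin under its centre

How it is judged:
On the way, in this order (a step that is already met when the one before it is completed fails the run):
1. the panel, still touched by the fingers, stands in the channel and leans back against the rest, with the bar still up (x of panel in the frame of cradle between -0.014 and 0.001 m and y of panel in the frame of cradle between -0.009 and 0.009 m and z of panel in the frame of cradle between -0.004 and 0.006 m and angle between the z axis of panel and the z axis of cradle, either way round below 0.13 rad and angle between the x axis of panel and the x axis of cradle, either way round below 0.13 rad and contact force between the fingers and panel above 0.3 N and value of joint retaining_bar above 1.2 rad), for 0.1 s.
2. the panel is released there, with the bar still up (x of panel in the frame of cradle between -0.014 and 0.001 m and y of panel in the frame of cradle between -0.009 and 0.009 m and z of panel in the frame of cradle between -0.004 and 0.006 m and angle between the z axis of panel and the z axis of cradle, either way round below 0.13 rad and angle between the x axis of panel and the x axis of cradle, either way round below 0.13 rad and contact force between the fingers and panel below 0.1 N and value of joint retaining_bar above 1.2 rad), for 0.2 s.
3. the bar is down in its catch across the panel (x of panel in the frame of cradle between -0.014 and 0.001 m and y of panel in the frame of cradle between -0.009 and 0.009 m and z of panel in the frame of cradle between -0.004 and 0.006 m and angle between the z axis of panel and the z axis of cradle, either way round below 0.13 rad and angle between the x axis of panel and the x axis of cradle, either way round below 0.13 rad and value of joint retaining_bar below 0.05 rad), for 0.2 s.
At the end, for the whole second after the job is handed in: The panel stands still in the rack's channel (lower edge within 6 mm of the channel floor, between lip and rest, within 9 mm of the middle), leaning against the rest within 0.13 rad of its slope, and the retaining bar is within 0.05 rad of fully down in its catch (all of step 3 and linear speed of panel below 0.02 m/s); the robot touches nothing.
It fails at once if the bar is slammed (faster than 3 rad/s) (velocity of joint retaining_bar below -3 rad/s).
It fails at once if the panel falls flat (more than 69 degrees from upright) (angle between panel's own z axis and vertical above 1.2 rad).
It fails at once if a bystander is moved more than 3 cm (distance of any of specimen_cup, stain_bottle, coverslip_box, timer, oil_bottle from where it was at the start of the episode above 0.03 m).
It also fails if it takes over 54 s, if anything falls off the work surface, if the arm or the gripper's body presses on something with over 40 N, if the wrist force passes 120 N, or if a joint passes its speed limit or range.

## Robot

A 7-joint arm with a two-finger parallel gripper is mounted at the origin on a cart in front of the work surface, level with it; the furniture and walls round the work are solid. World frame = base frame: x ahead of the robot, y to its left, z up, the work surface at z = 0. Lengths are in m, angles in rad, forces in N, time in s.
With the tool pointing down it reaches from about 0.35 to 0.9 m from the base axis. Payload 8.1 kg.
Tool frame: the origin (TCP) lies at the centre of the arm's flange, where the gripper is bolted on; the fingertips stand 178 mm ahead of it and the grasp point (between the pads) lies 159 mm ahead of it; x points along the fingers, z is the direction in which the jaws open and shut, and the axes are right-handed (so a half turn about x gives the same grasp; the last joint's range is limited). The gripper opens to 92 mm and grips with 3 to 60 N. Pads are 19 mm wide; open, the fingers measure 130 mm over their backs; the gripper's body (75 mm by 190 mm) begins 47 mm behind the grasp point.
Start: joints at [-1.409, 0.434, 0.025, 1.573, -0.012, 1.134, -0.075], TCP at [0.164, 0.603, 0.405] pointing down, gripper open.
Joint ranges: [-2.62, 2.62], [-0.44, 2.09], [-1.27, 1.32], [0.08, 2.57], [-1.32, 4.46], [0.12, 2], [-2.74, 2.74]. Speed limits (rad/s): [2.22, 2.22, 3.01, 3.01, 3.14, 3.14, 3.14].

## Interface

Orientations are given as a rotation vector (axis times angle).
In Python, from cell import arm, get_image, search_frame, pinpoint gives the robot as it stands.
- The arm moves only by the tool arm_command, never from a script. Its argument "motion" is a list of rows, each a list of 7 numbers: the finger opening in mm, from 0 to 91.8, then the shift along the tool's x, y, z in mm, then the turn, a rotation vector about the tool's x, y, z in degrees. In form: [[fingers, x, y, z, ax, ay, az], ...]. A call has 1 to 5 rows; each row shifts and turns the commanded pose from where the row before left it, along the tool's axes as they then stand; what a row does not reach is not made up. A row lasts 1/8 s, in which the tool goes at most 62.5 mm and 10.7 degrees, less where a joint would pass 70% of its speed; a pose out of reach is approached as far as the arm can. A call with a gripper value outside its range is refused whole. The fingers move at their own pace and stop on an object; "newtons" is the grip in N (left out, the last holds). Time passes only in rows, so rows that do not move let the fingers close. It gives the time, the measured TCP pose, the force and the opening at its end, in the units of the state.
- arm.observe(): the state, without advancing time (a new reading comes with each control period).
- get_image(name): name is "scene" or "top" or "wrist"; returns a dict with "frame" (420x560x3 uint8, red, green, blue), "range_z" (420x560 float32, m along the optical axis (not along the pixel's ray), 0 where there is no reading), "K" (3x3 intrinsics, pixels), "origin" and "rotation" of the camera in the world; the wrist camera has in their place "tool_from_camera" (4x4, takes a point from camera to tool coordinates, whose origin is the TCP and whose axes are the tool frame's). Camera axes: x right, y down, z forward; pixel columns grow to the right and rows downward; lengths in m; the calibration is good to about 2 mm. A picture is of the moment at which its call begins: read the wrist's pose just before it.
- arm.sign_off(): hands the job in, once; it reports no verdict.
Trained networks look in the newest picture that a camera, given by its name, has taken for a name from the list of things; names that differ only in an ending like _2 or _b are one class to them, and where a whole thing is asked for, a point or a joint stands for the part that bears it (a point fixed in the world has none). Each returns a list of dicts, best first, with "p" (0 to 1); they miss things now and then, are a little off and sometimes report something else, mostly with a low value. They report only what shows in the picture. A call takes as long as a camera call.
- search_frame(camera, target): "point" ([x, y, z] in m, in world coordinates, good to about 4 mm: the middle of the surface that is visible of it).
- pinpoint(camera, target): "point" ([x, y, z] in m, in world coordinates, good to about 4 mm: a listed point, or the origin of a listed thing).
The state is a dict: "clock": time; "joints": joint angles; "dq": joint speeds; "joint_efforts": joint torques, N m; "position": TCP position; "ee_rot": TCP orientation; "force": force on the tool from outside, world axes, zero at the start; "ft_torque": the same for the moment, N m; "width": opening from 0.0 (shut) to 1.0 (fully open).
Only numpy, scipy, OpenCV 4.12 (cv2) and the standard library are available. Lean on these libraries where they do the work, as an engineer would, in place of code of your own. Each camera call takes 0.05 s, during which the arm holds its last target. There are 200 camera calls.

## Working session

There is one attempt and no reset: what is moved stays moved. The work goes in short steps, Python scripts to look and compute and a tool call to move; the robot and the scene stay as the last step left them, time stands still between calls to the robot, and variables do not carry over. Pictures are saved under pics/ and viewed, about 8 in all and at most 12, crops included, and the job is handed in when it is done.

Besides the shell and the picture viewer there is one more tool, called after "Call:" as a command line: name --pt "numbers of a row" for each row, then --argument value for the rest. arm_command: Moves the arm, as the interface text tells. Its arguments: {"type":"object","properties":{"motion":{"type":"array"},"newtons":{"type":"number"}},"required":["motion"]}

```bash
ls; mkdir -p pics; cat > h.py <<'E'
import numpy as np, cv2
from scipy.spatial.transform import Rotation as R
from cell import arm, get_image, search_frame, pinpoint
def T(s=None):
    s=s or arm.observe(); M=np.eye(4); M[:3,:3]=R.from_rotvec(s["ee_rot"]).as_matrix(); M[:3,3]=s["position"]; return M
def cloud(name):
    M=T(); d=get_image(name)
    z=d["range_z"]; v,u=np.mgrid[:z.shape[0],:z.shape[1]]; K=np.array(d["K"])
    P=np.stack([(u-K[0,2])/K[0,0]*z,(v-K[1,2])/K[1,1]*z,z],-1)
    if "origin" in d: W=P@np.array(d["rotation"]).T+np.array(d["origin"])
    else:
        C=M@np.array(d["tool_from_camera"]); W=P@C[:3,:3].T+C[:3,3]
    W[z==0]=np.nan
    return d,W
def save(d,n): cv2.imwrite("pics/"+n+".png",d["frame"][:,:,::-1])
E
python3 - <<'E'
from h import *
np.set_printoptions(precision=4,suppress=True)
print(arm.observe())
for c in ["scene","top"]:
    d,W=cloud(c); save(d,c+"0"); np.save(c+"W.npy",W); print(c,d["origin"],d["rotation"])
    for n in ["panel","stand","cradle","seat","catch","rack","bar_hinge","bar_tab"]:
        r=pinpoint(c,n); print(n,[(np.round(x["point"],4),round(x["p"],2)) for x in r[:2]])
    if c=="top":
        for n in ["specimen_cup","stain_bottle","coverslip_box","timer","oil_bottle"]:
            r=pinpoint(c,n); print(n,[(np.round(x["point"],3),round(x["p"],2)) for x in r[:2]])
a=cv2.imread("pics/scene0.png");b=cv2.imread("pics/top0.png")
cv2.imwrite("pics/both0.png",cv2.resize(np.vstack([a,b]),None,fx=.7,fy=.7))
print(arm.observe()["clock"])
E
```

```text
pics
{'clock': 0.0, 'joints': array([-1.4086,  0.4352,  0.025 ,  1.5741, -0.0116,  1.134 , -0.0751]), 'dq': array([-0.0006, -0.0003,  0.001 ,  0.0005,  0.0003,  0.0005, -0.002 ]), 'joint_efforts': array([ -0.0001, -66.7829,   0.9851, -31.449 ,  -0.0605,   0.0424,
         0.0002]), 'position': array([0.1636, 0.603 , 0.4039]), 'ee_rot': array([-1.0129,  1.3241,  1.0112]), 'force': array([-0.1849,  0.2705,  0.342 ]), 'ft_torque': array([-0.0055,  0.0353, -0.0703]), 'width': 1.0000409251698759}Traceback (most recent call last):
  File "<stdin>", line 5, in <module>
  File "h.py", line 10, in cloud
    if "origin" in d: W=P@np.array(d["rotation"]).T+np.array(d["origin"])
                        ~~~~~~~~~~~~~~~~~~~~~~~~~~~^~~~~~~~~~~~~~~~~~~~~~
ValueError: operands could not be broadcast together with shapes (420,560) (3,)
```

```bash
sed -i 's/W=P@np.array(d\["rotation"\]).T+/W=P@R.from_rotvec(np.array(d["rotation"])).as_matrix().T+/' h.py
cat > m0.py <<'E'
from h import *
np.set_printoptions(precision=4,suppress=True)
for c in ["scene","top"]:
    d,W=cloud(c); save(d,c+"0"); np.save(c+"W.npy",W); print(c,d["origin"],d["rotation"],np.array(d["K"])[0])
    for n in ["panel","stand","cradle","seat","catch","rack","bar_hinge","bar_tab"]:
        r=pinpoint(c,n); print(n,[(np.round(x["point"],4),round(x["p"],2)) for x in r[:2]])
    if c=="top":
        for n in ["specimen_cup","stain_bottle","coverslip_box","timer","oil_bottle"]:
            r=pinpoint(c,n); print(n,[(np.round(x["point"],3),round(x["p"],2)) for x in r[:2]])
print(arm.observe()["clock"])
E
python3 m0.py
```

```text
scene [-0.47   -0.673   0.5793] [-1.7694  0.9584 -0.6369] [482.2252   0.     279.8607]
panel [(array([0.4501, 0.2781, 0.0096]), 0.68)]
stand [(array([ 0.4541,  0.2777, -0.0006]), 0.85)]
cradle [(array([ 0.4612, -0.1534,  0.0296]), 0.83), (array([ 0.6611,  0.0339, -0.004 ]), 0.4)]
seat [(array([ 0.4553, -0.1517,  0.0325]), 0.64), (array([0.5284, 0.0887, 0.0016]), 0.21)]
catch [(array([ 0.4696, -0.1059,  0.0876]), 0.94)]
rack [(array([ 0.4543, -0.1476, -0.0003]), 0.57)]
bar_hinge [(array([ 0.4677, -0.2026,  0.0848]), 0.89)]
bar_tab [(array([ 0.5307, -0.2844,  0.1954]), 0.74)]
top [ 0.455  -0.0444  1.3349] [-2.2083  2.1693 -0.065 ] [422.3971   0.     281.3947]
panel [(array([0.4559, 0.2808, 0.0065]), 0.52)]
stand [(array([0.4595, 0.2817, 0.0014]), 0.87)]
cradle [(array([ 0.459 , -0.1513,  0.028 ]), 0.64), (array([ 0.4253, -0.3537,  0.0052]), 0.63)]
seat [(array([ 0.4554, -0.1501,  0.0329]), 0.87)]
catch [(array([ 0.4717, -0.0998,  0.0859]), 0.59)]
rack [(array([ 0.4536, -0.1478,  0.004 ]), 0.91)]
bar_hinge [(array([ 0.4658, -0.2023,  0.0828]), 0.8)]
bar_tab [(array([ 0.5246, -0.2841,  0.1988]), 0.77)]
specimen_cup [(array([0.523, 0.085, 0.   ]), 0.81)]
stain_bottle [(array([ 0.368,  0.067, -0.   ]), 0.42), (array([0.662, 0.033, 0.004]), 0.39)]
coverslip_box [(array([0.371, 0.067, 0.002]), 0.59)]
timer []
oil_bottle [(array([ 0.57 , -0.378, -0.001]), 0.47)]
1.2
```

View pics/scene0.png

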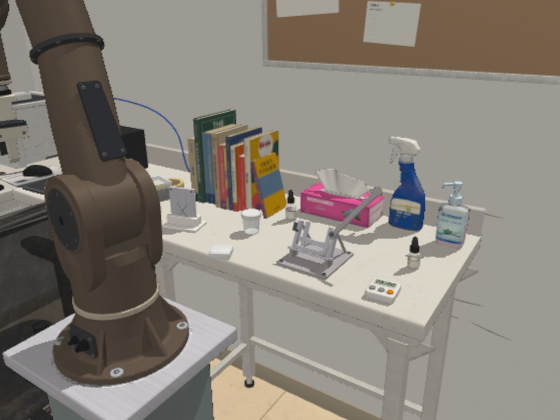

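View pics/top0.png

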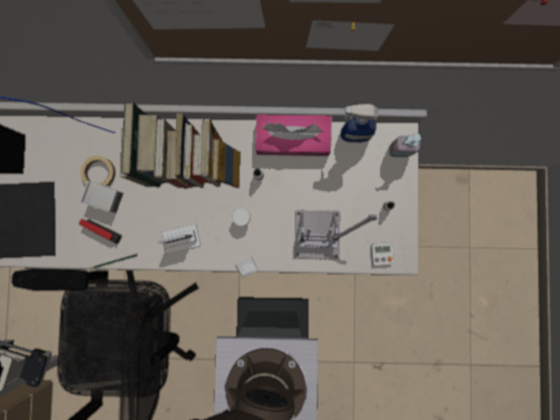

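```bash
python3 - <<'E'
from h import *
np.set_printoptions(precision=4,suppress=True)
M=T(); print(M)
d=get_image("wrist"); print(d["tool_from_camera"],np.array(d["K"])[0])
for c in ["scene","top"]:
    W=np.load(c+"W.npy").reshape(-1,3)
    s=W[(abs(W[:,0]-.455)<.06)&(abs(W[:,1]-.28)<.07)&(W[:,2]>.05)&(W[:,2]<.14)]
    m=s.mean(0); u,sv,vt=np.linalg.svd(s-m,full_matrices=False); print(c,len(s),m,s.min(0),s.max(0)); print(sv/len(s)**.5,vt)
# target relative in tool axes
for p in ([0.455,0.28,0.42],[0.42,-0.15,0.42]):
    print(p,(M[:3,:3].T@(np.array(p)-M[:3,3]))*1000)
# others heights
W=np.load("topW.npy").reshape(-1,3)
for y in np.arange(-.45,.45,.05):
  s=W[(abs(W[:,1]-y)<.025)&(W[:,0]>.3)&(W[:,0]<.62)]
  print(round(y,2),[round(float(np.nanmax(s[abs(s[:,0]-x)<.02][:,2],initial=0)),2) for x in np.arange(.32,.62,.04)])
E
```

```text
[[ 0.0001 -0.9651  0.2618  0.1636]
 [ 0.0001  0.2618  0.9651  0.6032]
 [-1.     -0.      0.0001  0.4047]
 [ 0.      0.      0.      1.    ]]
[[ 0.0007 -0.2581  0.9661  0.0196]
 [ 0.0014 -0.9661 -0.2581  0.0688]
 [ 1.      0.0015 -0.0003  0.0002]
 [ 0.      0.      0.      1.    ]] [307.2772   0.     281.1522]
scene 588 [0.4519 0.2745 0.0858] [0.4381 0.2354 0.0501] [0.4733 0.3199 0.1207]
[0.0238 0.0204 0.0028] [[-0.263   0.9647  0.015 ]
 [-0.0072  0.0136 -0.9999]
 [ 0.9648  0.2631 -0.0034]]
top 130 [0.4582 0.2703 0.1031] [0.4457 0.2351 0.0511] [0.4713 0.3136 0.1234]
[0.0262 0.0204 0.0024] [[ 0.2283 -0.8959 -0.3812]
 [ 0.1481 -0.3551  0.923 ]
 [-0.9623 -0.2671  0.0516]]
[0.455, 0.28, 0.42] [ -15.2556 -365.8564 -235.6678]
[0.42, -0.15, 0.42] [ -15.279  -444.6417 -659.8351]
-0.45 [0.0, 0.01, 0.01, 0.01, 0.01, 0.01, 0.01, 0.01]
-0.4 [0.0, 0.01, 0.02, 0.02, 0.01, 0.01, 0.08, 0.01]
-0.35 [0.0, 0.01, 0.03, 0.03, 0.01, 0.01, 0.09, 0.06]
-0.3 [0.0, 0.01, 0.01, 0.02, 0.01, 0.21, 0.01, 0.01]
-0.25 [0.0, 0.01, 0.01, 0.01, 0.15, 0.2, 0.01, 0.01]
-0.2 [0.0, 0.01, 0.02, 0.05, 0.13, 0.08, 0.02, 0.01]
-0.15 [0.0, 0.01, 0.02, 0.05, 0.09, 0.02, 0.02, 0.01]
-0.1 [0.0, 0.01, 0.02, 0.09, 0.1, 0.08, 0.02, 0.01]
-0.05 [0.0, 0.01, 0.01, 0.01, 0.01, 0.01, 0.01, 0.01]
-0.0 [0.0, 0.01, 0.01, 0.01, 0.01, 0.01, 0.01, 0.01]
0.05 [0.0, 0.02, 0.02, 0.01, 0.01, 0.07, 0.07, 0.01]
0.1 [0.0, 0.02, 0.02, 0.01, 0.01, 0.07, 0.07, 0.01]
0.15 [0.0, 0.01, 0.01, 0.01, 0.01, 0.01, 0.01, 0.01]
0.2 [0.0, 0.01, 0.01, 0.03, 0.01, 0.01, 0.01, 0.21]
0.25 [0.0, 0.01, 0.01, 0.12, 0.12, 0.01, 0.01, 0.23]
0.3 [0.0, 0.0, 0.01, 0.12, 0.12, 0.01, 0.01, 0.24]
0.35 [0.0, 0.01, 0.01, 0.01, 0.01, 0.01, 0.01, 0.28]
0.4 [0.0, 0.01, 0.01, 0.01, 0.0, 0.01, 0.01, 0.01]
```

```bash
cat >> h.py <<'E'
def pose(p,zdir,xdir=(0,0,-1)):
    x=np.array(xdir,float);x/=np.linalg.norm(x);z=np.array(zdir,float);z-=x*(x@z);z/=np.linalg.norm(z)
    M=np.eye(4);M[:3,:3]=np.stack([x,np.cross(z,x),z],1);M[:3,3]=p;return M
def rows(A,B,n):
    "n rows of shift mm / turn deg from pose A to B"
    d=R.from_matrix(A[:3,:3].T@B[:3,:3]).as_rotvec(); s=(B[:3,3]-A[:3,3])/n
    for i in range(n):
        Ri=A[:3,:3]@R.from_rotvec(d*i/n).as_matrix()
        print([float(v)+0. for v in np.round(np.r_[Ri.T@s*1000,np.rad2deg(d)/n],1)])
E
python3 - <<'E'
from h import *
rows(T(),pose([.455,.278,.40],[.9648,.263,0]),8)
E
```

```text
[0.6, -45.8, -29.7, 7.4, 0.0, 0.0]
[0.6, -49.3, -23.5, 7.4, 0.0, 0.0]
[0.6, -51.9, -16.9, 7.4, 0.0, 0.0]
[0.6, -53.6, -10.1, 7.4, 0.0, 0.0]
[0.6, -54.5, -3.0, 7.4, 0.0, 0.0]
[0.6, -54.4, 4.1, 7.4, 0.0, 0.0]
[0.6, -53.4, 11.1, 7.4, 0.0, 0.0]
[0.6, -51.6, 17.9, 7.4, 0.0, 0.0]
```

Call:
arm_command --pt "91.8 0.6 -45.8 -29.7 7.4 0 0" --pt "91.8 0.6 -49.3 -23.5 7.4 0 0" --pt "91.8 0.6 -51.9 -16.9 7.4 0 0" --pt "91.8 0.6 -53.6 -10.1 7.4 0 0"

```text
clock: 1.75
position: [0.3105, 0.4394, 0.4025]
ee_rot: [-0.613, 1.482, 0.614]
force: [0.3, 0.3, -0.0]
width: 1.0
```

Call:
arm_command --pt "91.8 0.6 -54.5 -3 7.4 0 0" --pt "91.8 0.6 -54.4 4.1 7.4 0 0" --pt "91.8 0.6 -53.4 11.1 7.4 0 0" --pt "91.8 0.6 -51.6 17.9 7.4 0 0" --pt "91.8 0 0 0 0 0 0"

```text
clock: 2.38
position: [0.4587, 0.2748, 0.4003]
ee_rot: [-0.208, 1.559, 0.206]
force: [-0.3, 0.6, 0.7]
width: 1.0
```

```bash
python3 - <<'E'
from h import *
np.set_printoptions(precision=4,suppress=True)
print(T(),arm.observe()["joints"])
d,W=cloud("wrist"); save(d,"w1"); np.save("w1.npy",W)
for n in ["panel","stand"]:
    for f in (pinpoint,search_frame): print(n,f("wrist",n)[:1])
s=W[250:,:].reshape(-1,3); s=W.reshape(-1,3)
s=s[(abs(s[:,0]-.455)<.06)&(abs(s[:,1]-.28)<.07)&(s[:,2]>.05)&(s[:,2]<.14)]
t=s[s[:,2]>.112]
for q in (s,t):
    m=q.mean(0); u,sv,vt=np.linalg.svd(q-m,full_matrices=False); print(len(q),m,q.min(0),q.max(0)); print(sv/len(q)**.5,vt)
print(arm.observe()["clock"])
E
```

```text
[[ 0.0019 -0.2606  0.9655  0.4587]
 [-0.0012  0.9655  0.2606  0.2748]
 [-1.     -0.0017  0.0015  0.4003]
 [ 0.      0.      0.      1.    ]] [-0.9394  0.2965  0.3849  1.8237 -0.1248  1.0444 -0.2433]
panel [{'point': [0.4518, 0.2746, 0.0093], 'p': 0.89}]
panel [{'point': [0.4514, 0.2812, 0.1124], 'p': 0.94}]
stand [{'point': [0.454, 0.2762, 0.0033], 'p': 0.82}]
stand [{'point': [0.4542, 0.2805, 0.0104], 'p': 0.81}]
846 [0.4554 0.28   0.1165] [0.4429 0.2369 0.0504] [0.4699 0.3157 0.1207]
[0.0244 0.0085 0.0023] [[ 0.2532 -0.958   0.1344]
 [ 0.0378 -0.129  -0.9909]
 [ 0.9667  0.2559  0.0036]]
802 [0.4559 0.2781 0.1183] [0.4429 0.2369 0.114 ] [0.4699 0.3156 0.1207]
[0.0233 0.0023 0.0009] [[ 0.2562 -0.9666  0.0042]
 [-0.9666 -0.2563 -0.009 ]
 [-0.0098  0.0018  1.    ]]
2.625
```

View pics/w1.png

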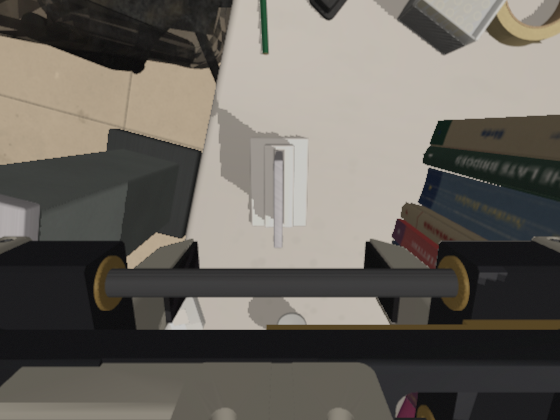

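Call:
arm_command --pt "91.8 37 0.7 -0.5 0 0 0" --pt "91.8 37 0.7 -0.5 0 0 0" --pt "91.8 37 0.7 -0.5 0 0 0" --pt "91.8 37 0.7 -0.5 0 0 0" --pt "91.8 0 0 0 0 0 0" --newtons 20

```text
clock: 3.25
position: [0.4516, 0.2816, 0.2499]
ee_rot: [-0.218, 1.565, 0.214]
force: [-0.2, -0.1, 0.2]
width: 1.004
```

Call:
arm_command --pt "8 0 0 0 0 0 0" --pt "6 0 0 0 0 0 0" --pt "6 0 0 0 0 0 0" --pt "6 0 0 0 0 0 0" --pt "6 0 0 0 0 0 0" --newtons 20

```text
clock: 3.88
position: [0.4533, 0.2811, 0.2522]
ee_rot: [-0.214, 1.56, 0.214]
force: [-0.1, 0.2, 0.8]
width: 0.509
```

Call:
arm_command --pt "6 0 -4 1.5 0 0 0" --pt "6 0 0 0 0 0 0" --pt "6 0 0 0 0 0 0" --pt "6 0 0 0 0 0 0" --pt "6 0 0 0 0 0 0"

```text
clock: 4.5
position: [0.4557, 0.2777, 0.2519]
ee_rot: [-0.214, 1.56, 0.214]
force: [-0.2, -0.1, -1.1]
width: 0.09
```

Call:
arm_command --pt "6 0 0 0 0 0 0" --pt "6 0 0 0 0 0 0" --pt "6 0 0 0 0 0 0" --newtons 25

```text
clock: 4.88
position: [0.4557, 0.2776, 0.2519]
ee_rot: [-0.214, 1.56, 0.214]
force: [-0.2, 0.5, -1.8]
width: 0.084
```

```bash
python3 - <<'E'
from h import *
A=T(); B=A.copy(); B[2,3]=.40
rows(A,B,4); print(); rows(B,pose([.42,-.22,.50],[.9993,-.038,0]),10)
E
```

```text
[-37.0, 0.0, 0.0, 0.0, 0.0, 0.0]
[-37.0, 0.0, 0.0, 0.0, 0.0, 0.0]
[-37.0, 0.0, 0.0, 0.0, 0.0, 0.0]
[-37.0, 0.0, 0.0, 0.0, 0.0, 0.0]

[-10.0, -47.0, -16.8, 1.8, 0.0, 0.0]
[-10.0, -47.5, -15.4, 1.8, 0.0, 0.0]
[-10.0, -47.9, -13.9, 1.8, 0.0, 0.0]
[-10.0, -48.3, -12.4, 1.8, 0.0, 0.0]
[-10.0, -48.7, -10.9, 1.8, 0.0, 0.0]
[-10.0, -49.0, -9.4, 1.8, 0.0, 0.0]
[-10.0, -49.3, -7.8, 1.8, 0.0, 0.0]
[-10.0, -49.5, -6.3, 1.8, 0.0, 0.0]
[-10.0, -49.7, -4.8, 1.8, 0.0, 0.0]
[-10.0, -49.8, -3.2, 1.8, 0.0, 0.0]
```

Call:
arm_command --pt "6 -30 0 0 0 0 0" --pt "6 -35 0 0 0 0 0" --pt "6 -40 0 0 0 0 0" --pt "6 -43 0 0 0 0 0"

```text
clock: 5.38
position: [0.4554, 0.2774, 0.4009]
ee_rot: [-0.214, 1.561, 0.214]
force: [0.3, 1.4, -1.2]
width: 0.085
```

Call:
arm_command --pt "6 -10 -47 -16.8 1.8 0 0" --pt "6 -10 -47.5 -15.4 1.8 0 0" --pt "6 -10 -47.9 -13.9 1.8 0 0" --pt "6 -10 -48.3 -12.4 1.8 0 0" --pt "6 -10 -48.7 -10.9 1.8 0 0"

```text
clock: 6.0
position: [0.4372, 0.027, 0.4502]
ee_rot: [-0.09, 1.569, 0.09]
force: [1.6, -0.3, -1.7]
width: 0.083
```

Call:
arm_command --pt "6 -10 -49 -9.4 1.8 0 0" --pt "6 -10 -49.3 -7.8 1.8 0 0" --pt "6 -10 -49.5 -6.3 1.8 0 0" --pt "6 -10 -49.7 -4.8 1.8 0 0" --pt "6 -10 -49.8 -3.2 1.8 0 0"

```text
clock: 6.62
position: [0.4186, -0.2216, 0.5003]
ee_rot: [0.034, 1.57, -0.033]
force: [1.2, 0.1, -2.4]
width: 0.091
```

Call:
arm_command --pt "6 0 0 0 0 0 0" --pt "6 0 0 0 0 0 0" --pt "6 0 0 0 0 0 0"

```text
clock: 7.0
position: [0.4196, -0.2189, 0.4995]
ee_rot: [0.031, 1.571, -0.03]
force: [-0.7, -0.1, -3.4]
width: 0.085
```

```bash
python3 - <<'E'
from h import *
np.set_printoptions(precision=4,suppress=True)
print(T(),arm.observe()["joints"],arm.observe()["width"])
d,W=cloud("wrist"); save(d,"w2"); np.save("w2.npy",W)
for n in ["cradle","seat","catch","rack","bar_hinge","bar_tab","panel"]:
    print(n,[(np.round(x["point"],4),round(x["p"],2)) for x in pinpoint("wrist",n)[:2]])
print(arm.observe()["clock"])
E
```

```text
[[-0.0007  0.0392  0.9992  0.4196]
 [ 0.0007  0.9992 -0.0392 -0.2189]
 [-1.      0.0007 -0.0007  0.4995]
 [ 0.      0.      0.      1.    ]] [-0.3592  0.109   0.8261  1.8209 -0.0848  1.2487  0.4516] 0.08474423321022863
cradle [(array([ 0.458 , -0.1503,  0.032 ]), 0.67)]
seat [(array([ 0.4524, -0.1503,  0.0315]), 0.69)]
catch [(array([ 0.4683, -0.1022,  0.0854]), 0.59)]
rack [(array([ 0.4592, -0.1517, -0.0006]), 0.58), (array([ 0.4135, -0.2216,  0.2534]), 0.39)]
bar_hinge [(array([ 0.4678, -0.2023,  0.0866]), 0.77)]
bar_tab [(array([ 0.4174, -0.2216,  0.2526]), 0.26)]
panel [(array([ 0.4137, -0.2199,  0.2576]), 0.64)]
7.4
```

View pics/w2.png

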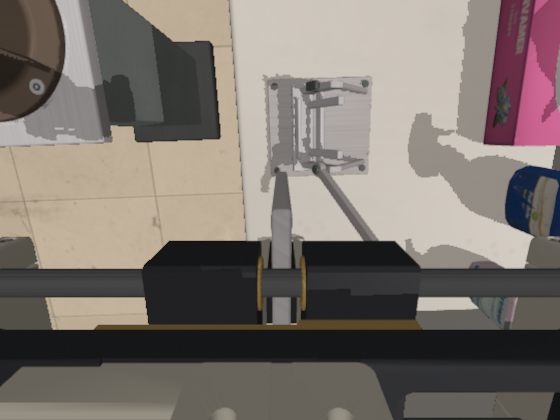

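```bash
python3 - <<'E'
from h import *
np.set_printoptions(precision=4,suppress=True)
W=np.load("w2.npy")
m=(abs(W[...,0]-.475)<.11)&(abs(W[...,1]+.15)<.1)
P=W[m&(W[...,2]>.0045)&(W[...,2]<.013)]
import collections
r=cv2.minAreaRect((P[:,:2]*1000).astype(np.float32)); print("plate",r,len(P),np.median(P[:,2]))
yaw=-.03
Rz=R.from_euler('z',yaw).as_matrix()
c0=np.array([.4583,-.1518,.030])
C=Rz@R.from_euler('y',.47).as_matrix()
Q=(W[m]-c0)@C   # cradle coords
Q=Q[(W[m][:,2]>.035)]
np.save("Q.npy",Q)
Q*=1000
s=Q[(abs(abs(Q[:,1])-32)<8)&(Q[:,2]>35)&(Q[:,2]<74)&(abs(Q[:,0])<12)]
print("stile x median",np.median(s[:,0]),len(s))
for sg in (1,-1):
    t=s[s[:,1]*sg>0]; print(sg,len(t),np.median(t,0),t.min(0),t.max(0))
    p=Q[(Q[:,1]*sg>41)&(Q[:,1]*sg<60)&(Q[:,2]>60)&(Q[:,2]<76)&(abs(Q[:,0])<30)]
    print(" post",len(p),np.median(p,0),p.min(0),p.max(0))
# panel in hand
M=T(); V=(W.reshape(-1,3)-M[:3,3])@M[:3,:3]*1000
v=V[(V[:,0]>150)&(V[:,0]<275)&(abs(V[:,1])<55)&(abs(V[:,2])<15)]
print("panel tool",len(v),v.min(0),v.max(0)); 
for a in range(160,260,15):
    w=v[(v[:,0]>a)&(v[:,0]<=a+15)]; print(a,len(w),w.mean(0) if len(w) else '', w[:,1].max() if len(w) else '')
E
```

```text
plate ((479.48828125, -152.1567840576172), (140.23159790039062, 150.1850128173828), 89.46786499023438) 6107 0.008602397458169653
stile x median 0.8376396326260162 369
1 198 [ 0.3273 32.0342 59.6478] [-1.2473 27.2785 35.1461] [ 6.6095 37.615  73.5725]
 post 184 [-6.7559 50.24   68.1837] [-28.343   45.1056  60.0061] [17.7355 54.7929 72.2778]
-1 171 [  1.3395 -31.1583  59.4584] [ -0.3449 -36.7155  35.0649] [  8.4214 -26.3276  73.8733]
 post 275 [-12.5313 -49.4752  67.459 ] [-23.0384 -59.933   60.0035] [ 22.7123 -41.2834  75.9308]
panel tool 826 [150.0264   9.8577 -10.3019] [240.9517  40.484   11.5159]
160 320 [167.1871  20.1674   0.5556] 40.42313278506021
175 105 [180.4626  31.5567   0.6425] 40.23939382043498
190 56 [197.2378  39.9433   0.4024] 40.25724398348
205 44 [212.1687  39.9128   0.6606] 40.17291130561848
220 37 [227.0158  39.941    0.5839] 40.22799356506161
235 15 [238.3627  39.7745   0.5701] 40.1670620546133
250 0
```

```bash
cat >> h.py <<'E'
YAW=-.012
CR=np.eye(4); CR[:3,:3]=R.from_euler('z',YAW).as_matrix()@R.from_euler('y',.47).as_matrix(); CR[:3,3]=[.459,-.1516,.030]
def cpose(x,y,z,zdir=(1,0,0),xdir=(0,0,-1)):
    return CR@pose(np.array([x,y,z])/1000,zdir,xdir)
def cnow(): return np.linalg.inv(CR)@T()
E
python3 - <<'E'
from h import *
B=cpose(-8,-.2,244+150); rows(T(),B,6);print(); rows(B,cpose(-8,-.2,244+15),4)
E
```

```text
[19.2, 12.4, 34.7, -0.3, 4.5, -0.1]
[16.4, 12.3, 36.1, -0.3, 4.5, -0.1]
[13.5, 12.1, 37.4, -0.3, 4.5, -0.1]
[10.5, 12.0, 38.3, -0.3, 4.5, -0.1]
[7.5, 11.8, 39.1, -0.3, 4.5, -0.1]
[4.4, 11.6, 39.6, -0.3, 4.5, -0.1]

[33.8, 0.0, 0.0, 0.0, 0.0, 0.0]
[33.8, 0.0, 0.0, 0.0, 0.0, 0.0]
[33.8, 0.0, 0.0, 0.0, 0.0, 0.0]
[33.8, 0.0, 0.0, 0.0, 0.0, 0.0]
```

Call:
arm_command --pt "6 19.2 12.4 34.7 -0.3 4.5 -0.1" --pt "6 16.4 12.3 36.1 -0.3 4.5 -0.1" --pt "6 13.5 12.1 37.4 -0.3 4.5 -0.1" --pt "6 10.5 12 38.3 -0.3 4.5 -0.1" --pt "6 7.5 11.8 39.1 -0.3 4.5 -0.1"

```text
clock: 8.02
position: [0.5965, -0.1644, 0.4029]
ee_rot: [0.011, 1.966, -0.012]
force: [0.4, -0.5, -0.0]
width: 0.087
```

Call:
arm_command --pt "6 4.4 11.6 39.6 -0.3 4.5 -0.1" --pt "6 0 0 0 0 0 0" --pt "6 0 0 0 0 0 0"

```text
clock: 8.4
position: [0.6299, -0.1545, 0.3845]
ee_rot: [0.007, 2.042, -0.01]
force: [-1.4, -0.8, -1.8]
width: 0.085
```

```bash
python3 - <<'E'
from h import *
np.set_printoptions(precision=4,suppress=True)
s=arm.observe(); print(s["joints"],s["width"],s["clock"]); print(T(s)[:3,3]); print(cnow()); rows(T(),cpose(-8,-.2,244+15),5)
E
```

```text
[-0.2493  0.7293  0.7276  1.3544 -0.2651  1.6559  0.4698] 0.08463043372372409 8.4
[ 0.6299 -0.1545  0.3845]
[[-0.0013 -0.0008  1.     -0.0082]
 [-0.0046  1.      0.0008 -0.0009]
 [-1.     -0.0046 -0.0013  0.3934]
 [ 0.      0.      0.      1.    ]]
[26.9, 0.3, 0.1, 0.0, 0.0, 0.1]
[26.9, 0.2, 0.1, 0.0, 0.0, 0.1]
[26.9, 0.2, 0.1, 0.0, 0.0, 0.1]
[26.9, 0.2, 0.0, 0.0, 0.0, 0.1]
[26.9, 0.2, 0.0, 0.0, 0.0, 0.1]
```

Call:
arm_command --pt "6 27 0.3 0 0 0 0.1" --pt "6 27 0.2 0 0 0 0.1" --pt "6 27 0.2 0 0 0 0.1" --pt "6 27 0.2 0 0 0 0" --pt "6 26 0.2 0 0 0 0"

```text
clock: 9.02
position: [0.5685, -0.1529, 0.2665]
ee_rot: [0.013, 2.038, -0.006]
force: [2.8, 0.3, -1.2]
width: 0.085
```

Call:
arm_command --pt "6 0 0 0 0 0 0" --pt "6 0 0 0 0 0 0"

```text
clock: 9.28
position: [0.5693, -0.1526, 0.2669]
ee_rot: [0.013, 2.04, -0.005]
force: [1.0, 0.2, -1.6]
width: 0.084
```

```bash
python3 - <<'E'
from h import *
np.set_printoptions(precision=4,suppress=True)
s=arm.observe(); print(s["force"],s["width"],s["clock"]); print(cnow())
d,W=cloud("wrist"); np.save("w3.npy",W)
d2,_=cloud("scene")
Q=((W.reshape(-1,3)-CR[:3,3])@CR[:3,:3])*1000
v=Q[(Q[:,1]>20)&(Q[:,1]<44)&(abs(Q[:,0]+7)<16)&(Q[:,2]>0)&(Q[:,2]<130)]
for a in range(0,130,10):
    w=v[(v[:,2]>a)&(v[:,2]<=a+10)]; print(a,len(w),(np.median(w,0),w[:,:2].min(0),w[:,:2].max(0)) if len(w) else '')
f=d2["frame"][200:290,260:400,::-1]; f=cv2.resize(f,(560,360),interpolation=cv2.INTER_CUBIC)
w=cv2.resize(d["frame"][:260,:,::-1],(560,260))
cv2.imwrite("pics/c3.png",np.vstack([f,w]).clip(0,255))
E
```

```text
[ 1.0291  0.1751 -1.6174] 0.08397177973445527 9.275
[[ 0.0004 -0.0011  1.     -0.0089]
 [ 0.0018  1.      0.0011  0.0003]
 [-1.      0.0018  0.0004  0.2612]
 [ 0.      0.      0.      1.    ]]
0 232 (array([-15.5599,  31.8374,   1.4822]), array([-22.1264,  20.3397]), array([ 1.347 , 39.9574]))
10 82 (array([-17.142 ,  29.0933,  10.4649]), array([-19.4748,  20.012 ]), array([ 0.9632, 39.4281]))
20 46 (array([-0.2914, 38.4001, 25.9861]), array([-12.2795,  20.4533]), array([ 1.6682, 39.6821]))
30 101 (array([ 2.9404, 38.6825, 31.9219]), array([-12.182 ,  35.8362]), array([ 7.1448, 40.8071]))
40 66 (array([-0.3066, 37.2008, 44.9852]), array([-12.0039,  28.9669]), array([ 7.1245, 39.8658]))
50 76 (array([-0.3077, 37.222 , 55.6534]), array([-12.3916,  30.6979]), array([ 7.0929, 39.6787]))
60 84 (array([-0.3312, 37.2892, 64.7791]), array([-12.3123,  28.9411]), array([ 7.1883, 39.7269]))
70 271 (array([ 2.5666, 33.401 , 72.0981]), array([-12.1524,  27.7802]), array([ 7.2493, 39.7555]))
80 53 (array([-8.8055, 39.501 , 84.2439]), array([-12.4949,  38.1364]), array([-4.6145, 39.8959]))
90 66 (array([-8.8124, 39.5319, 95.0952]), array([-12.3283,  38.6549]), array([-4.8211, 39.8884]))
100 81 (array([ -8.3833,  39.5051, 105.022 ]), array([-12.5656,  38.0512]), array([-4.6373, 39.8688]))
110 100 (array([ -8.4295,  39.5604, 115.4748]), array([-12.5531,  38.0826]), array([-4.6732, 40.0938]))
120 1061 (array([ -8.8158,  31.142 , 127.5591]), array([-12.9001,  20.0108]), array([-4.358 , 39.9576]))
```

View pics/c3.png

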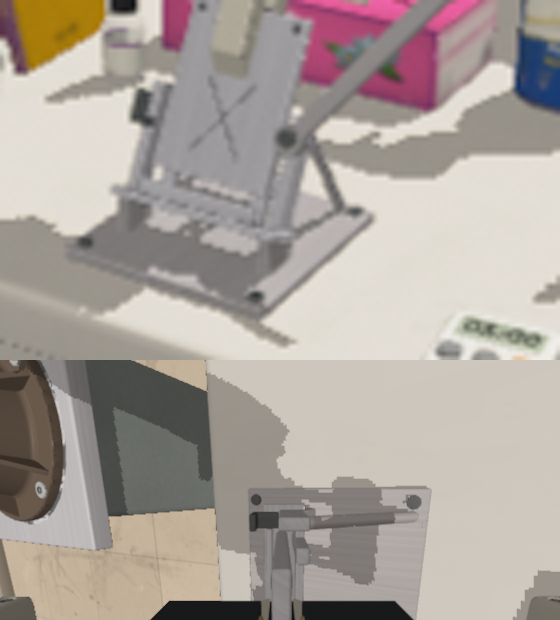

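Call:
arm_command --pt "6 5 0 1.5 0 0 0" --pt "6 5 0 0 0 0 0" --pt "6 4 0 0 0 0 0" --pt "6 0 0 0 0 0 0"

```text
clock: 9.88
position: [0.5639, -0.1522, 0.2517]
ee_rot: [0.013, 2.043, -0.005]
force: [-0.7, 0.4, -2.4]
width: 0.081
```

Call:
arm_command --pt "6 2 0 0 0 0 0" --pt "6 1 0 1.5 0 0 0" --pt "6 0 0 1.5 0 0 0" --pt "6 0 0 0 0 0 0"

```text
clock: 10.38
position: [0.5654, -0.1526, 0.2491]
ee_rot: [0.013, 2.043, -0.005]
force: [-1.0, 1.1, 9.8]
width: 0.087
```

```bash
cat > ck.py <<'E'
from h import *
np.set_printoptions(precision=4,suppress=True)
s=arm.observe(); print(s["force"],s["ft_torque"],s["width"],s["clock"]); print(cnow())
d,W=cloud("wrist"); np.save("w3.npy",W)
Q=((W.reshape(-1,3)-CR[:3,3])@CR[:3,:3])*1000
v=Q[(Q[:,1]>36)&(Q[:,1]<44)&(abs(Q[:,0]+7)<12)&(Q[:,2]>76)&(Q[:,2]<130)]
for a in range(70,120,10):
    w=v[(v[:,2]>a)&(v[:,2]<=a+10)]; print(a,len(w),(np.median(w,0),w.min(0),w.max(0)) if len(w) else '')
print("top",v[:,2].max())
E
python3 ck.py
```

```text
[-0.9705  1.071   9.7929] [-0.0256  0.8451 -0.0232] 0.08742236817544805 10.375
[[-0.0018 -0.0013  1.     -0.0043]
 [ 0.0012  1.      0.0013  0.0003]
 [-1.      0.0012 -0.0018  0.2436]
 [ 0.      0.      0.      1.    ]]
70 27 (array([-4.1378, 39.3514, 77.6295]), array([-8.0532, 38.792 , 76.1981]), array([-0.6961, 39.5741, 79.9168]))
80 72 (array([-4.1524, 39.3705, 85.1134]), array([-8.3537, 37.9329, 80.1641]), array([-0.4084, 39.747 , 89.8777]))
90 94 (array([-4.5952, 39.3818, 94.7323]), array([-8.165 , 37.9919, 90.0325]), array([-0.4003, 39.7154, 99.9881]))
100 194 (array([ -4.1956,  39.2326, 108.2119]), array([ -8.3262,  36.0676, 100.1084]), array([ -0.5228,  39.7878, 109.9885]))
110 93 (array([ -4.5786,  37.6436, 110.4393]), array([ -8.0438,  36.0396, 110.    ]), array([ -0.7235,  39.5404, 111.3618]))
top 111.3617752252764
```

Call:
arm_command --pt "6 0 0 0.4 0 0 0" --pt "6 0 0 0 0 0 0" --pt "12 0 0 0 0 0 0" --pt "20 0 0 0 0 0 0" --pt "32 0 0 0 0 0 0"

```text
clock: 11.05
position: [0.5659, -0.1522, 0.2477]
ee_rot: [0.013, 2.042, -0.005]
force: [-0.8, 0.0, -0.4]
width: 0.28
```

Call:
arm_command --pt "36 0 0 0 0 0 0" --pt "36 0 0 0 0 0 0" --pt "36 0 0 0 0 0 0"

```text
clock: 11.42
position: [0.5659, -0.1522, 0.2478]
ee_rot: [0.013, 2.042, -0.005]
force: [-0.9, 0.3, -0.4]
width: 0.391
```

```bash
python3 ck.py
```

```text
[-0.943   0.2651 -0.401 ] [-0.13   -0.5208  0.0462] 0.391113417368543 11.425
[[-0.0013 -0.0016  1.     -0.0033]
 [ 0.0013  1.      0.0016  0.0006]
 [-1.      0.0013 -0.0013  0.2426]
 [ 0.      0.      0.      1.    ]]
70 27 (array([-4.5183, 39.46  , 77.6956]), array([-8.3211, 38.1472, 76.075 ]), array([-0.66  , 39.5953, 79.9792]))
80 77 (array([-4.4655, 39.4517, 85.7031]), array([-8.2131, 38.1391, 80.1183]), array([-0.3963, 39.8607, 89.9225]))
90 93 (array([-4.3754, 39.4978, 95.0072]), array([-8.2549, 38.153 , 90.0098]), array([-0.4391, 39.8033, 99.9473]))
100 232 (array([ -3.9522,  39.2104, 108.72  ]), array([ -8.3796,  36.0311, 100.0777]), array([ -0.4275,  39.9236, 109.999 ]))
110 71 (array([ -5.056 ,  37.7507, 110.3843]), array([ -7.7394,  36.0348, 110.006 ]), array([ -0.8598,  39.5545, 111.6183]))
top 111.61832750821806
```

```bash
python3 - <<'E'
from h import *
np.set_printoptions(precision=4,suppress=True)
for c in ["scene","top"]:
    d,W=cloud(c)
    Q=((W.reshape(-1,3)-CR[:3,3])@CR[:3,:3])*1000
    v=Q[(abs(Q[:,0]+16)<12)&(Q[:,1]<-65)&(Q[:,2]>70)&(Q[:,2]<230)&(Q[:,1]>-170)]
    r=np.hypot(v[:,1]+50,v[:,2]-55); th=np.arctan2(v[:,2]-55,v[:,1]+50)
    print(c,len(v),np.median(th),np.median(th[r>137]),np.median(th[(r>60)&(r<130)]),r.max(),np.median(v[:,0]),v[:,0].min(),v[:,0].max())
for p in ([.5307,-.2844,.1954],[.5246,-.2841,.1988]): print((np.array(p)-CR[:3,3])@CR[:3,:3]*1000)
A=T(); B=A.copy(); B[:3,3]-=A[:3,0]*.165
for th in (2.13,):
    t=np.array([-16,-50+148*np.cos(th),55+148*np.sin(th)]); print(t)
    P=cpose(t[0],t[1],t[2]+159+70); rows(B,P,4); print(); rows(P,cpose(t[0],t[1],t[2]+159),3)
E
```

```text
scene 357 2.166964317377142 2.1607124552599757 2.167770711745619 158.2613566818119 -20.63053295567258 -26.133735084877557 -13.907025939381692
top 190 2.130369889126954 2.1401108949149177 2.124001937588723 161.47154123972587 -18.461265632946564 -21.78715081994276 -11.017622442931941
[  -9.5658 -131.9301  180.6567]
[ -16.547  -131.7033  180.924 ]
[ -16.     -128.5157  180.4563]
[-0.5, -32.2, -3.3, 0.0, 0.0, 0.0]
[-0.5, -32.2, -3.2, 0.0, 0.0, 0.0]
[-0.5, -32.2, -3.2, 0.0, 0.0, 0.0]
[-0.5, -32.2, -3.2, 0.0, 0.0, 0.0]

[23.3, 0.0, 0.0, 0.0, 0.0, 0.0]
[23.3, 0.0, 0.0, 0.0, 0.0, 0.0]
[23.3, 0.0, 0.0, 0.0, 0.0, 0.0]
```

Call:
arm_command --pt "36 -25 0 0 0 0 0" --pt "36 -30 0 0 0 0 0" --pt "36 -35 0 0 0 0 0" --pt "36 -40 0 0 0 0 0" --pt "36 -35 0 0 0 0 0"

```text
clock: 12.2
position: [0.6412, -0.1533, 0.3962]
ee_rot: [0.012, 2.042, -0.005]
force: [1.0, -0.3, -0.6]
width: 0.393
```

Call:
arm_command --pt "46 0 -32.9 -3.2 0 0 0" --pt "46 0 -32.9 -3.2 0 0 0" --pt "46 0 -32.9 -3.2 0 0 0" --pt "46 0 -32.9 -3.2 0 0 0" --pt "46 0 0 0 0 0 0"

```text
clock: 12.82
position: [0.6264, -0.2881, 0.4006]
ee_rot: [0.016, 2.043, -0.01]
force: [0.3, -0.1, 0.1]
width: 0.501
```

Call:
arm_command --pt "46 0 0 0 0 0 0" --pt "46 0 0 0 0 0 0"

```text
clock: 13.08
position: [0.6284, -0.2836, 0.4002]
ee_rot: [0.011, 2.042, -0.003]
force: [-0.0, 0.1, -0.2]
width: 0.5
```

```bash
python3 - <<'E'
from h import *
np.set_printoptions(precision=4,suppress=True)
print(cnow(),arm.observe()["clock"],arm.observe()["joints"])
rows(T(),cpose(-16,-131,179+159),3)
E
```

```text
[[-0.0013 -0.0034  1.     -0.0152]
 [ 0.0013  1.      0.0035 -0.1299]
 [-1.      0.0013 -0.0013  0.4075]
 [ 0.      0.      0.      1.    ]] 13.075 [-0.0453  0.7831  0.733   1.2121 -0.2302  1.7083  0.6326]
[23.2, -0.4, -0.2, 0.1, 0.0, 0.0]
[23.2, -0.4, -0.2, 0.1, 0.0, 0.0]
[23.2, -0.4, -0.3, 0.1, 0.0, 0.0]
```

Call:
arm_command --pt "46 23 -0.4 -0.3 0 0 0" --pt "46 23 -0.4 -0.3 0 0 0" --pt "46 23 -0.4 -0.3 0 0 0" --pt "46 0 0 0 0 0 0"

```text
clock: 13.58
position: [0.5955, -0.2843, 0.3383]
ee_rot: [0.013, 2.044, -0.003]
force: [0.8, -0.2, -0.0]
width: 0.501
```

```bash
python3 - <<'E'
from h import *
np.set_printoptions(precision=4,suppress=True)
print(cnow()[:3,3],arm.observe()["force"],arm.observe()["clock"])
d,W=cloud("scene")
f=d["frame"][150:270,270:430,::-1]; cv2.imwrite("pics/s4.png",cv2.resize(f,(720,540),interpolation=cv2.INTER_CUBIC))
E
```

```text
[-0.0165 -0.1311  0.3374] [ 0.7969 -0.1614 -0.0418] 13.575
```

View pics/s4.png

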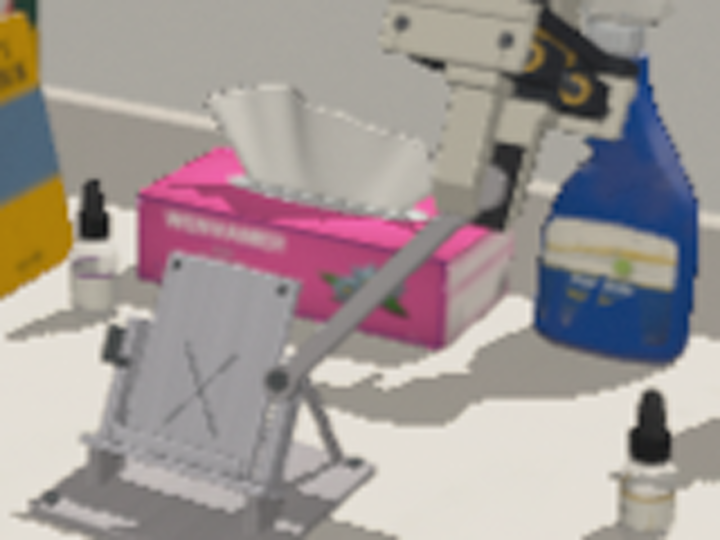

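Call:
arm_command --pt "5 0 0 0 0 0 0" --pt "5 0 0 0 0 0 0" --pt "5 0 0 0 0 0 0" --pt "5 0 0 0 0 0 0" --pt "5 0 0 0 0 0 0" --newtons 15

```text
clock: 14.25
position: [0.596, -0.2855, 0.3394]
ee_rot: [0.012, 2.041, -0.005]
force: [1.8, 0.1, -0.3]
width: 0.086
```

```bash
python3 - <<'E'
from h import *
np.set_printoptions(precision=4,suppress=True)
s=arm.observe();print(cnow(),s["force"],s["width"],s["clock"])
p=cnow(); g=p[:3,3]*1000+159*p[:3,0]
th0=np.arctan2(g[2]-55,g[1]+50); r0=np.hypot(g[2]-55,g[1]+50); print(g,th0,r0)
n=24; ths=np.linspace(th0,-.02,n+1); rr=np.linspace(r0,148,n+1)
Rt=p[:3,:3]
for i in range(n):
    f=lambda k: np.array([0,rr[k]*np.cos(ths[k]),rr[k]*np.sin(ths[k])])
    print(i,round(ths[i+1],2),[float(v) for v in np.round(Rt.T@(f(i+1)-f(i)),1)])
E
```

```text
[[-0.0005 -0.0018  1.     -0.0165]
 [ 0.0011  1.      0.0018 -0.1323]
 [-1.      0.0011 -0.0005  0.3386]
 [ 0.      0.      0.      1.    ]] [ 1.8263  0.1255 -0.3241] 0.08608899274479619 14.25
[ -16.6008 -132.0934  179.6148] 2.1533170573695823 149.22523107620174
0 2.06 [-6.9, 11.6, 0.0]
1 1.97 [-5.8, 12.2, 0.0]
2 1.88 [-4.6, 12.7, 0.0]
3 1.79 [-3.5, 13.0, 0.0]
4 1.7 [-2.3, 13.3, 0.0]
5 1.61 [-1.1, 13.4, 0.0]
6 1.52 [0.1, 13.5, 0.0]
7 1.43 [1.4, 13.4, 0.0]
8 1.34 [2.6, 13.2, 0.0]
9 1.25 [3.8, 12.9, 0.0]
10 1.16 [4.9, 12.5, 0.0]
11 1.07 [6.0, 12.0, 0.0]
12 0.98 [7.1, 11.4, 0.0]
13 0.89 [8.1, 10.7, 0.0]
14 0.79 [9.0, 10.0, 0.0]
15 0.7 [9.9, 9.1, 0.0]
16 0.61 [10.7, 8.2, 0.0]
17 0.52 [11.3, 7.2, 0.0]
18 0.43 [11.9, 6.1, 0.0]
19 0.34 [12.4, 5.0, 0.0]
20 0.25 [12.8, 3.9, 0.0]
21 0.16 [13.1, 2.7, 0.0]
22 0.07 [13.3, 1.5, 0.0]
23 -0.02 [13.4, 0.3, 0.0]
```

Call:
arm_command --pt "5 -6.9 11.6 0 0 0 0" --pt "5 -5.8 12.2 0 0 0 0" --pt "5 -4.6 12.7 0 0 0 0" --pt "5 -3.5 13 0 0 0 0" --pt "5 -2.3 13.3 0 0 0 0"

```text
clock: 14.88
position: [0.6073, -0.2219, 0.3604]
ee_rot: [0.012, 2.041, -0.005]
force: [4.4, -2.3, -2.8]
width: 0.085
```

```bash
cat > b.py <<'E'
from h import *
np.set_printoptions(precision=4,suppress=True)
s=arm.observe(); p=cnow(); g=p[:3,3]*1000+159*p[:3,0]
print(g,"th",np.arctan2(g[2]-55,g[1]+50),"r",np.hypot(g[2]-55,g[1]+50),"F cradle",CR[:3,:3].T@s["force"],s["width"],s["clock"])
E
python3 b.py
```

```text
[-16.7868 -68.3914 203.0835] th 1.6943599413803523 r 149.22125240957072 F cradle [ 5.2527 -2.2576 -0.5182] 0.08495377229125052 14.875
```

Bar follows with about 2 N; continue.

Call:
arm_command --pt "5 -1.1 13.4 0 0 0 0" --pt "5 0.1 13.5 0 0 0 0" --pt "5 1.4 13.4 0 0 0 0" --pt "5 2.6 13.2 0 0 0 0" --pt "5 3.8 12.9 0 0 0 0"

```text
clock: 15.5
position: [0.6048, -0.1554, 0.3542]
ee_rot: [0.012, 2.041, -0.005]
force: [5.4, -1.3, -1.7]
width: 0.087
```

Call:
arm_command --pt "5 4.9 12.5 0 0 0 0" --pt "5 6 12 0 0 0 0" --pt "5 7.1 11.4 0 0 0 0" --pt "5 8.1 10.7 0 0 0 0" --pt "5 9 10 0 0 0 0"

```text
clock: 16.12
position: [0.5895, -0.0984, 0.323]
ee_rot: [0.012, 2.041, -0.004]
force: [6.8, -0.5, -1.8]
width: 0.088
```

```bash
python3 b.py
```

```text
[-16.9244  55.0045 160.998 ] th 0.7901069706340365 r 149.2029496822422 F cradle [ 6.8532 -0.3713  1.5077] 0.08839865247072054 16.125
```

Call:
arm_command --pt "5 9.9 9.1 0.3 0 0 0" --pt "5 10.7 8.2 0.3 0 0 0" --pt "5 11.3 7.2 0.3 0 0 0" --pt "5 11.9 6.1 0 0 0 0" --pt "5 12.4 5 0 0 0 0"

```text
clock: 16.75
position: [0.5644, -0.063, 0.2717]
ee_rot: [0.013, 2.043, -0.004]
force: [1.5, 5.5, 2.1]
width: 0.091
```

```bash
python3 b.py
```

```text
[-16.8227  90.1097 103.7353] th 0.33474669066466567 r 148.34370657671292 F cradle [0.3561 5.4701 2.5391] 0.09099835055507009 16.75
```

Call:
arm_command --pt "5 12.8 4.2 0 0 0 0" --pt "5 13.1 3 0 0 0 0" --pt "5 13.3 1.7 0 0 0 0"

```text
clock: 17.12
position: [0.5467, -0.0547, 0.2367]
ee_rot: [0.013, 2.043, -0.006]
force: [0.7, 1.9, 0.3]
width: 0.087
```

```bash
python3 b.py
```

```text
[-16.7999  98.1049  64.4827] th 0.06393971624203644 r 148.40820358002412 F cradle [0.489  1.8886 0.5374] 0.08713668439850863 17.125
```

Call:
arm_command --pt "5 5 0.2 0 0 0 0" --pt "5 5 0 0 0 0 0" --pt "5 3 0 0 0 0 0" --pt "5 0 0 0 0 0 0"

```text
clock: 17.62
position: [0.5412, -0.0543, 0.226]
ee_rot: [0.013, 2.042, -0.005]
force: [-1.1, 1.1, -0.2]
width: 0.083
```

```bash
python3 b.py
```

```text
[-16.7738  98.4781  52.4482] th -0.01718435078869832 r 148.5000622948153 F cradle [-0.9036  1.0565 -0.7082] 0.08315292444606388 17.625
```

Call:
arm_command --pt "5 2 0 0 0 0 0" --pt "5 2 0 0 0 0 0" --pt "5 0 0 0 0 0 0"

```text
clock: 18.0
position: [0.5402, -0.0546, 0.2243]
ee_rot: [0.013, 2.041, -0.005]
force: [0.8, 2.6, 18.7]
width: 0.088
```

```bash
python3 b.py; python3 - <<'E'
from h import *
np.set_printoptions(precision=4,suppress=True)
for c in ["scene","top"]:
    d,W=cloud(c)
    if c=="scene": cv2.imwrite("pics/s5.png",cv2.resize(d["frame"][180:270,260:400,::-1],(700,450),interpolation=cv2.INTER_CUBIC))
    Q=((W.reshape(-1,3)-CR[:3,3])@CR[:3,:3])*1000
    v=Q[(abs(Q[:,0]+18)<8)&(Q[:,1]>-42)&(Q[:,1]<40)&(Q[:,2]>42)&(Q[:,2]<72)&(Q[:,0]<-13)]
    print(c,len(v), np.polyfit(v[:,1],v[:,2],1) if len(v)>5 else '',v.min(0),v.max(0))
E
```

```text
[-16.6257  98.1807  50.4636] th -0.030604674844328134 r 148.25011531075648 F cradle [-7.7969  2.5718 17.0003] 0.08829860255478311 18.0
scene 166 [ 0.0008 55.1812] [-25.9144 -40.8665  48.1838] [-13.1774  39.9157  70.5506]
top 101 [-0.0154 59.5942] [-21.3641 -41.3183  48.2621] [-13.1387  37.811   67.1221]
```

View pics/s5.png

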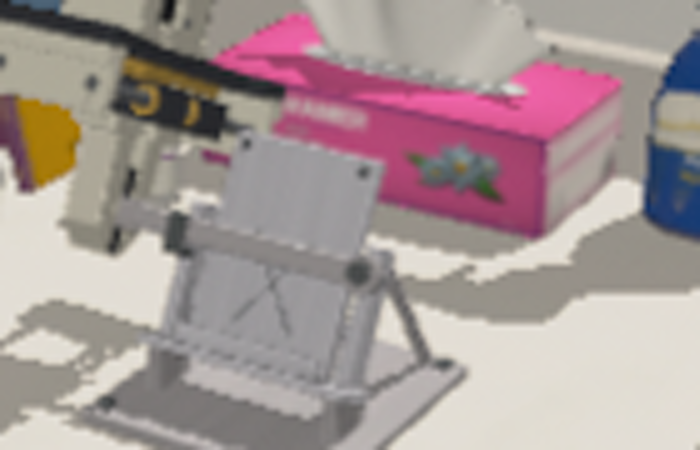

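Call:
arm_command --pt "5 -1 0 0 0 0 0" --pt "5 0 0 0 0 0 0" --pt "14 0 0 0 0 0 0" --pt "25 0 0 0 0 0 0" --pt "36 0 0 0 0 0 0"

```text
clock: 18.73
position: [0.54, -0.0544, 0.2232]
ee_rot: [0.012, 2.042, -0.005]
force: [0.5, -0.3, -0.6]
width: 0.321
```

Call:
arm_command --pt "40 0 0 0 0 0 0" --pt "40 0 0 0 0 0 0" --pt "40 -10 0 0 0 0 0" --pt "40 -25 0 0 0 0 0" --pt "40 -35 0 0 0 0 0"

```text
clock: 19.35
position: [0.572, -0.0546, 0.2866]
ee_rot: [0.013, 2.043, -0.005]
force: [1.6, -1.1, 1.1]
width: 0.439
```

Call:
arm_command --pt "40 -40 0 0 0 0 0" --pt "40 -35 0 0 0 0 0" --pt "40 0 0 0 0 0 0" --pt "40 0 0 0 0 0 0"

```text
clock: 19.85
position: [0.6056, -0.0551, 0.3524]
ee_rot: [0.013, 2.042, -0.005]
force: [-0.3, 0.0, -0.3]
width: 0.435
```

```bash
python3 - <<'E'
from h import *
np.set_printoptions(precision=4,suppress=True)
s=arm.observe(); print(s["force"],s["clock"],np.abs(s["dq"]).max())
for c in ["scene","top"]:
    d,W=cloud(c)
    if c=="scene": cv2.imwrite("pics/s6.png",cv2.resize(d["frame"][180:270,260:400,::-1],(700,450),interpolation=cv2.INTER_CUBIC))
    Q=((W.reshape(-1,3)-CR[:3,3])@CR[:3,:3])*1000
    v=Q[(Q[:,0]<-13)&(Q[:,0]>-26)&(Q[:,1]>-42)&(Q[:,1]<110)&(Q[:,2]>42)&(Q[:,2]<72)]
    t=v[v[:,1]>88]
    print(c,len(v),np.polyfit(v[:,1],v[:,2],1),"tab",len(t),np.median(t,0),t.min(0),t.max(0))
    print([np.round(x["point"],4) for x in pinpoint(c,"bar_tab")[:1]])
    w=Q[(abs(Q[:,0])<20)&(abs(Q[:,1])<42)&(Q[:,2]>75)&(Q[:,2]<125)]; print(" panel",len(w),np.median(w,0),w[:,1:].min(0),w[:,1:].max(0))
print((CR@np.array([-.016,.098,.055,1]))[:3])
E
```

```text
[-0.2834  0.016  -0.2665] 19.85 0.021451764368719515
scene 308 [-0.0022 54.6783] tab 62 [-21.6844  98.3316  55.0186] [-25.8804  88.2488  43.6962] [-15.0616 109.397   65.8816]
[array([ 0.4766, -0.0551,  0.0852])]
 panel 425 [-8.8592 -1.6486 92.6325] [-40.5534  75.0155] [ 40.5842 109.7561]
top 197 [ 0.002  59.4477] tab 34 [-18.2023  96.6005  59.6962] [-21.3434  90.1871  45.387 ] [-13.6487 108.178   70.7514]
[array([ 0.4683, -0.0522,  0.0881])]
 panel 229 [-6.6139 -2.6924 99.8716] [-41.464   75.3609] [ 37.7572 115.1803]
[ 0.4708 -0.0537  0.0863]
```

View pics/s6.png

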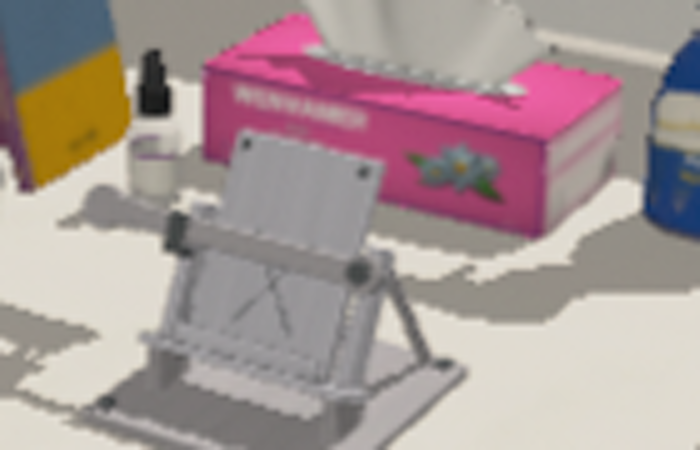

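The bar lies level in the catch across the panel: its tab is at (105,205) and the catch at (178,232). The panel's top edge is at about (310,150), the bar slope is about 0.002 rad, and the robot is clear. I'm handing in now.

```bash
python3 -c "
from cell import arm
print(arm.sign_off())"
```

```text
the job is handed in; nothing more can be done
None
```

I put the panel in the rack's channel, leaned it back against the rest and released it. Then I swung the retaining bar down into its catch at about 0.7 rad/s and backed the gripper off. I handed the job in at about 20 s; no verdict was reported.

**Last checks that agreed:**
- **Panel, wrist camera after release:** its centre was 4 to 4.5 mm in front of the rest plane, centred within about 1 mm. Its top edge was about 110 mm up the rest, so it was standing on the channel floor.
- **Panel, after the bar was down:** the scene camera put its top edge at about 110 mm and its sides at ±40.6 mm, so it had not moved.
- **Bar:** its slope was 0.002 rad in both views, and pressing it down met a firm stop at about 17 N.
- **Tab:** the scene camera put it at (98, 55) mm in cradle y and z, the closed position.
- **Robot:** it was clear, with the measured force close to zero.

**Checks that disagreed or were not made:**
- **Heights from the top camera:** they read about 4 to 5 mm higher than the scene camera's, for both the bar and the panel. I took this as calibration and edge error.
- **Gripper height at the stop:** with the bar pressed down, the grip point read 4 to 5 mm lower than the nominal tab height. I put this down to the tab slipping slightly in the pads.
- **Bystanders:** I did not measure their positions again at the end. I saw no contact with them, and those in the last pictures looked undisturbed.

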